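# Move the easel's keyhole top bar down to hold a small panel

## Task

The top bar of the desk easel still hangs on the upper pair of screws, set for a taller panel. Unhook it, hang it by its keyhole slots on the lower pair of screws and push it down the board until it is fully home, with its lip over the top edge of the small panel. The panel is freshly primed and wet, so do not touch it with the robot or knock it out of place, and leave the jars in front of the easel standing where they are.

Things in the scene. Friction and masses are not known exactly. Their poses are not given: they have to be found in the camera images.
- easel: Fixed wooden desk easel 252 mm deep, 180 wide, 168 high at the back. Origin: centre of its footprint on the table; x from its low front to its high back, y left, z up. Its flat ply board rises 28 degrees towards +x: up the slope is (0.883, 0, 0.469), off the board (-0.469, 0, 0.883) in the easel's frame. A rail 12 mm wide, 20 high along the board's low edge carries the panel.
- bar: Loose top bar, 160 g, 168 mm long: a steel strip 4 mm thick, x = -52 to +14 mm, flat on the board, with a dark wooden batten along its lower edge. Origin: underside of the strip, midway between the slot ends; x up the slope, y left, z off the board. Starts locked on the upper screws. Its rough back keeps it on the slope by friction, so it must be pushed home; a few newtons do.
- batten_top (a point): Middle of the batten's top, 32 mm off the board, bar x = -52 mm. Grip across its 16 mm: upper face at bar x = -44 mm (z 4 to 32 mm), lower face at x = -60 mm (z 14 to 32 mm). Under z = 14 mm the batten is cut away from x = -60 to -52 mm: this lip goes over the panel's edge. The bar is well pushed home by shut fingertips on the middle of the upper face.
- panel: Wet white primed panel, loose, 130 mm wide, 90 high, 12 thick, 120 g, flat on the board, lower edge on the rail. Origin: centre of its underside; x up the slope, z off the board. With the round holes over the lower screws, the bar's lip is 22 mm up the slope from the panel's top edge; when home it covers 6 mm of the panel, 2 mm above its face. The robot must not touch the panel.
- left_slot_end (a point): Left keyhole of the bar (bar y = +58 mm): centre of the closed upper end of its slot, bar x = 0, at the strip's mid thickness. The slot, 8 mm wide, runs 28 mm down to a round hole 18 mm across (point left_round_hole), widening in its last 12 mm. When fully home this point lies about 1 mm below the screw's axis, where the slot ends stop the bar hard.
- right_slot_end (a point): The same for the right keyhole (bar y = -58 mm)
- left_round_hole (a point): Centre of the left keyhole's round hole, bar x = -28 mm, at mid thickness. To free the bar, slide it 28 mm up the slope until the screw heads are in the round holes, then lift it square off the board by over 12 mm; to hang it, the other way round.
- right_round_hole (a point): The same for the right keyhole
- lower_left_screw (a point): Left (+y) screw of the lower row: point on its axis, 2 mm off the board. All screws stand square to the board: neck 6 mm across, head 12.4 mm across, from 6 to 10.3 mm off the board; 116 mm apart in a row, the rows 83 mm apart up the slope.
- lower_right_screw (a point): Right (-y) screw of the lower row, the same point
- upper_left_screw (a point): Left screw of the upper row, the same point
- upper_right_screw (a point): Right screw of the upper row, the same point
- jar_a: Small black screw-lid jar, 44 mm across, 66 mm high, in front of the easel; origin under its centre; leave it alone
- jar_b: The same, 71 mm high; leave it alone
- jar_c: The same, 68 mm high; leave it alone

How it is judged:
On the way:
1. the bar is unhooked from both upper screws (both slot ends more than 33 mm from them) (distance between left_slot_end and upper_left_screw above 0.033 m and distance between right_slot_end and upper_right_screw above 0.033 m), for 0.1 s.
At the end, for the whole second after the job is handed in: The bar is locked on the lower screws, both slot ends within 4 mm of the screw axes (about 1 mm when fully home), so that its lip covers the panel's top edge, and it lies still; the panel is within 8 mm of where it was (distance between left_slot_end and lower_left_screw below 0.004 m and distance between right_slot_end and lower_right_screw below 0.004 m and linear speed of bar below 0.01 m/s and distance of panel from where it was at the start of the episode below 0.008 m); the robot touches nothing.
It fails at once if the robot touches the wet panel (more than 0.5 N) (contact force between any of the arm, the fingers and panel above 0.5 N).
It fails at once if the panel is knocked more than 15 mm out of place (distance of panel from where it was at the start of the episode above 0.015 m).
It fails at once if a jar is moved more than 30 mm (distance of any of jar_a, jar_b, jar_c from where it was at the start of the episode above 0.03 m).
It also fails if it takes over 45 s, if anything falls off the work surface, if the arm or the gripper's body presses on something with over 40 N, if the wrist force passes 120 N, or if a joint passes its speed limit or range.

## Robot

A 6-joint arm with a two-finger parallel gripper is mounted at the origin on a cart in front of the work surface, level with it; the furniture and walls round the work are solid. World frame = base frame: x ahead of the robot, y to its left, z up, the work surface at z = 0. Lengths are in m, angles in rad, forces in N, time in s.
With the tool pointing down it reaches from about 0.275 to 1 m from the base axis. Payload 8.4 kg.
Tool frame: the origin (TCP) lies on the centre line of the jaws, within the pads' length; the fingertips stand 17 mm ahead of it and the grasp point (between the pads) lies 2 mm behind it (bot.tcp_to_tips is the z of the fingertips in the tool frame, in m); z points along the fingers, y is the line along which they close (so a half turn about z gives the same grasp; the last joint's range is limited). The gripper opens to 85 mm and grips with 20 to 120 N. Pads are 22 mm wide; open, the fingers measure 114 mm over their backs; the gripper's body (76 mm by 85 mm) begins 54 mm behind the grasp point. The pads swing forward as they close: fully open they stand 13 mm farther back than shut.
Start: joints at [-1.339, 0.353, 1.633, -0, 1.155, -0.002], TCP at [0.145, -0.608, 0.248] pointing down, gripper open.
Joint ranges: [-2.63, 2.63], [-0.92, 2.1], [0.06, 2.66], [-1.3, 4.44], [0, 2.69], [-3.02, 3.02]. Speed limits (rad/s): [2.22, 2.22, 2.79, 3.14, 3.14, 3.14].

## Interface

Orientations are given as a unit quaternion [x, y, z, w].
In Python, from workcell import bot, hand, kinematics, get_obs, vision, hand_in gives the robot as it stands. The module is installed in compiled form; this text tells all that it offers. Calls block until the motion is done:
- bot.reach(position, orientation): joint-space move of the TCP to a pose.
- bot.servo_line(position, ori=None, velocity=0.15): straight line of the TCP; ori=None keeps the orientation; velocity is the mean speed in m/s.
- bot.goto_joints(angles): joint-space move.
- hand.move_gripper(opening, strength=None): finger opening in m; strength is the grip in N (None keeps the last); returns when the fingers have stopped.
- bot.dwell(seconds).
- kinematics.solve_ik(position, orientation): joint angles nearest the present ones, or None.
- get_obs(): the state.
- vision.read_camera(name): name is "scene" or "top" or "wrist"; returns a dict with "frame" (420x560x3 uint8, red, green, blue), "intrinsics" (3x3 intrinsics, pixels), "view" (4x4, takes a point from world to camera coordinates). Camera axes: x right, y down, z forward; pixel columns grow to the right and rows downward; lengths in m; the calibration is good to about 2 mm. A picture is of the moment at which its call begins. There is no depth.
A pose or a line that the arm cannot do raises bot.IKError and nothing moves.
- hand_in(): hands the job in; it is judged then, once.
The state is a dict: "time_s": time; "joint_pos": joint angles; "joint_vel": joint speeds; "joint_efforts": joint torques, N m; "position": TCP position; "orientation": TCP orientation; "wrist_force": force on the tool from outside, world axes, zero at the start; "ft_torque": the same for the moment, N m; "gripper_width": finger opening in m; "grip_force": force on a finger pad.
Only numpy, scipy, OpenCV 4.12 (cv2) and the standard library are available. Lean on these libraries where they do the work, as an engineer would, in place of code of your own. Each camera call takes 0.05 s, during which the arm holds its last target. There are 200 camera calls.

## Working session

There is one attempt and no reset: what is moved stays moved. The work goes in short steps, each a Python script; the robot and the scene stay as the last script left them, time stands still between calls to the robot, and variables do not carry over. Pictures are saved under pics/ and viewed, at most 10 in all, crops included, and the job is handed in when it is done.

```bash
mkdir -p pics; python3 - <<'E'
from workcell import *
import cv2,numpy as np,pickle
d={}
for n in ("scene","top","wrist"):
    r=vision.read_camera(n); d[n]=r
    print(n,r["intrinsics"].round(1).tolist(),r["view"].round(3).tolist())
pickle.dump(d,open("d0.pkl","wb"))
for n in ("scene","top"):
    cv2.imwrite(f"pics/{n}0.png",cv2.resize(d[n]["frame"][:,:,::-1],(800,600),interpolation=cv2.INTER_CUBIC))
o=get_obs();print(o["time_s"],o["position"],o["orientation"],bot.tcp_to_tips)
E
```

```text
scene [[429.4, 0.0, 279.0], [0.0, 429.4, 213.7], [0.0, 0.0, 1.0]] [[0.426, -0.905, 0.002, 0.126], [-0.625, -0.296, -0.722, 0.482], [0.654, 0.306, -0.692, 0.554], [0.0, 0.0, 0.0, 1.0]]
top [[469.6, 0.0, 282.1], [0.0, 469.6, 211.6], [0.0, 0.0, 1.0]] [[0.047, -0.999, 0.0, 0.339], [-0.97, -0.045, -0.237, 0.506], [0.237, 0.011, -0.971, 0.956], [0.0, 0.0, 0.0, 1.0]]
wrist [[299.7, 0.0, 281.3], [0.0, 299.7, 208.2], [0.0, 0.0, 1.0]] [[0.232, -0.973, -0.001, -0.624], [-0.923, -0.22, 0.317, -0.042], [-0.308, -0.073, -0.949, 0.381], [0.0, 0.0, 0.0, 1.0]]
0.15 [ 0.14472224 -0.60765815  0.24773983] [ 9.93172098e-01  1.16657167e-01 -8.12613983e-05 -5.31442467e-04] 0.017
```

View pics/scene0.png

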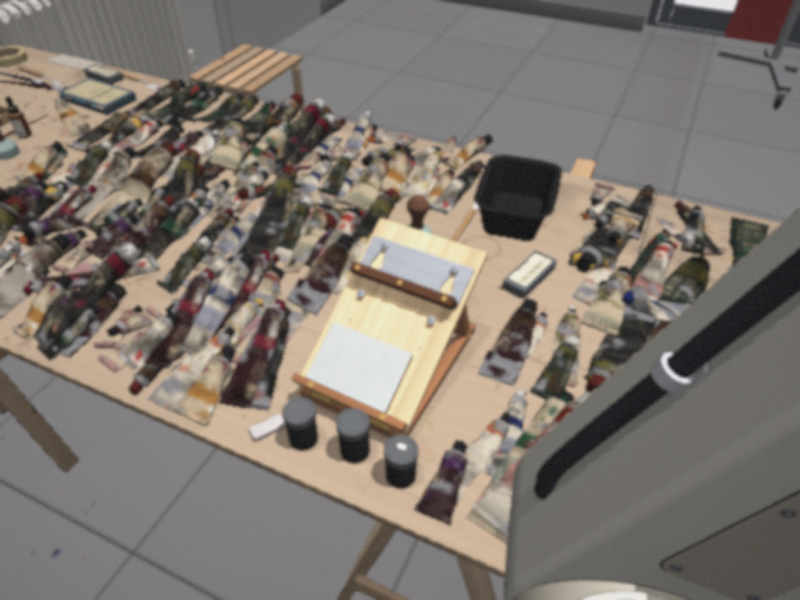

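View pics/top0.png

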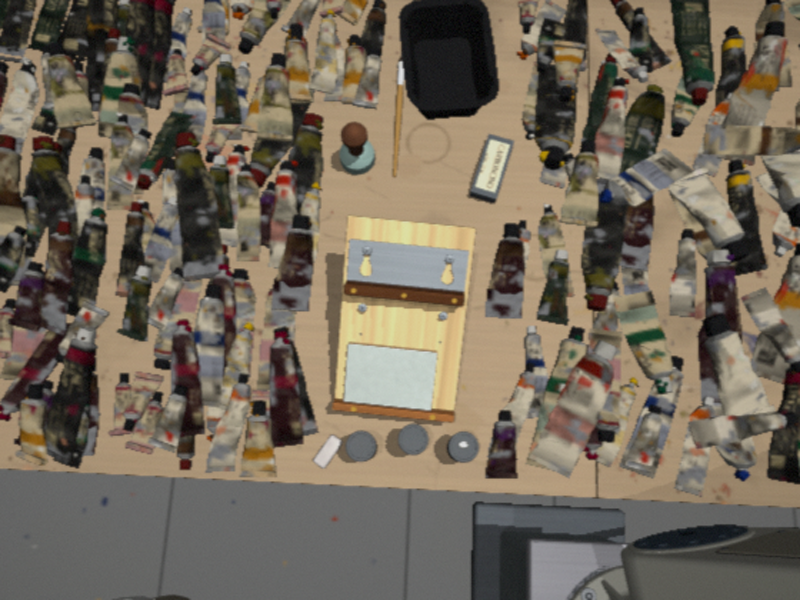

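Both views show the easel, with the bar over the upper screws. In the 800x600 top view the screws are at about (367,252), (449,259), (361,309) and (442,316). I'll zoom in and fit the pose.

```bash
python3 - <<'E'
import cv2,pickle,numpy as np
d=pickle.load(open("d0.pkl","rb"))
def crop(n,x0,y0,w,h,s):
    c=cv2.resize(d[n]["frame"][y0:y0+h,x0:x0+w,::-1],(w*s,h*s),interpolation=cv2.INTER_CUBIC)
    for k in range(0,w,10): cv2.putText(c,str(x0+k),(k*s,8),0,.3,(0,0,255),1); cv2.line(c,(k*s,10),(k*s,14),(0,0,255),1)
    for k in range(0,h,10): cv2.putText(c,str(y0+k),(0,k*s+4),0,.3,(0,0,255),1)
    return c
a=crop("top",228,145,110,155,3+0); b=crop("scene",205,148,145,155,3)
H=max(a.shape[0],b.shape[0]); f=lambda c:np.pad(c,((0,H-c.shape[0]),(0,0),(0,0)))
cv2.imwrite("pics/c1.png",np.hstack([f(a),f(b)]))
t=d["wrist"]["view"]; 
from scipy.spatial.transform import Rotation as R
T=np.eye(4);T[:3,:3]=R.from_quat([ 9.93172098e-01,1.16657167e-01,-8.12613983e-05,-5.31442467e-04]).as_matrix();T[:3,3]=[0.14472224,-0.60765815,0.24773983]
print((t@T).round(4).tolist())
E
```

```text
[[0.0004, 1.0, -0.0002, 0.0003], [-0.9485, 0.0003, -0.3167, 0.0366], [-0.3167, 0.0004, 0.9485, 0.1453], [0.0, 0.0, 0.0, 1.0]]
```

View pics/c1.png

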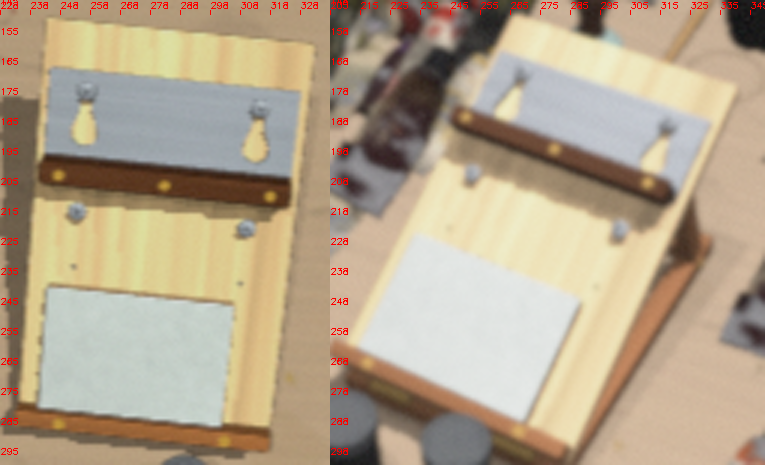

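The crops give clear screw, panel and board corners: in the top view the lower screws are at (253.3,215.7) and (310,221.3), and the upper ones at (256.7,175.3) and (314.7,181). Next I fit the easel pose.

```bash
cat > fit.py <<'E'
import cv2,pickle,numpy as np
from scipy.optimize import least_squares
from scipy.spatial.transform import Rotation as R
C,S=np.cos(np.radians(28)),np.sin(np.radians(28))
def frame(p):  # board frame: origin below lower screw-row middle, x up slope,y left,z off
    x,y,z,yaw=p[:4]
    return R.from_euler('z',yaw)*R.from_matrix(np.array([[C,0,-S],[0,1,0],[S,0,C]])),np.array([x,y,z])
def pts(p):
    rot,o=frame(p); px,py=p[4:6]
    L=[(.083,.058,.0103),(.083,-.058,.0103),(0,.058,.0103),(0,-.058,.0103)]
    L+=[(px+a,py+b,.012) for a,b in((.09,.065),(.09,-.065),(0,-.065),(0,.065))]
    L+=[(p[6],.09,0),(p[6],-.09,0)]
    return rot.apply(L)+o
def proj(r,P):
    c=P@r["view"][:3,:3].T+r["view"][:3,3]; u=c@r["intrinsics"].T; return u[:,:2]/u[:,2:]
E
python3 - <<'E'
from fit import *
d=pickle.load(open("d0.pkl","rb"))
ob={"top":[(256.7,175.3),(314.7,181),(253.3,215.7),(310,221.3),(244,240.3),(305.7,246.3),(302,286.7),(241,280.7),(243.7,151),(332.7,159.7)],
"scene":[(268.3,173.3),(317.3,190.3),(252.3,206),(301.3,224.7),(233.7,226.3),(288.7,248.7),(270.3,288.7),(214.7,265.3),(265.7,152),(340.7,177.3)]}
f=lambda p:np.concatenate([(proj(d[n],pts(p))-np.array(ob[n])).ravel() for n in ob])
r=least_squares(f,[.55,0,.1,0,-.144,0,.129],loss="soft_l1")
print(r.x.round(4),r.cost); print(f(r.x).reshape(2,-1,2).round(1).tolist())
np.save("p0.npy",r.x)
E
```

```text
[ 0.4666  0.3622  0.1055 -0.0535 -0.1441  0.0093  0.1287] 7.358691285746017
[[[-0.7, 0.7], [-0.9, 0.5], [-0.3, 0.2], [-0.5, 0.2], [-0.9, 0.2], [0.0, 0.4], [-0.6, 0.4], [-0.7, 0.2], [-1.4, 0.0], [-0.5, -0.1]], [[1.1, -0.6], [1.0, -0.9], [0.4, 0.3], [0.7, 0.1], [0.8, -0.3], [1.1, -0.5], [0.3, 1.0], [0.3, -0.4], [0.9, 1.0], [1.0, -0.1]]]
```

```bash
cat > rob.py <<'E'
from fit import *
from workcell import *
p=np.load("p.npy") if __import__("os").path.exists("p.npy") else np.load("p0.npy")
rot,o=frame(p)
M=rot.as_matrix()
def quat(sgn): # tool y=sgn*board x, z=-board z
    y=sgn*M[:,0]; z=-M[:,2]; return R.from_matrix(np.c_[np.cross(y,z),y,z]).as_quat()
def W(x,y,z): return rot.apply([x,y,z])+o      # board coords (lower screw row)
def st(tag=""):
    s=get_obs(); b=rot.inv().apply(np.array(s["position"])-o)
    print(tag,"t",round(s["time_s"],2),"b",(b*1e3).round(1),"F",rot.inv().apply(s["wrist_force"]).round(1),"w",round(s["gripper_width"]*1e3,1),"g",np.round(s["grip_force"],1))
E
python3 - <<'E'
from rob import *
for s in (1,-1):
    for q in ((.031,0,.12),(.03,0,.04),(-.03,0,.04)): print(s,kinematics.solve_ik(W(*q),quat(s)))
s=min((1,-1),key=lambda s:abs(kinematics.solve_ik(W(.03,0,.1),quat(s))[5]) if kinematics.solve_ik(W(.03,0,.1),quat(s)) is not None else 9)
print("use",s)
bot.reach(W(.02,0,.14),quat(s)); st()
r=vision.read_camera("wrist"); pickle.dump(r,open("w1.pkl","wb"))
c=cv2.resize(r["frame"][:,:,::-1],(784,588),interpolation=cv2.INTER_CUBIC)
for u in proj(r,pts(p)): cv2.circle(c,tuple(int(round((v+.5)*1.4)) for v in u),2,(0,0,255),-1)
print(proj(r,pts(p)).round(1).tolist())
cv2.imwrite("pics/w1.png",c)
E
```

```text
1 [ 0.91381572  0.18405746  2.01791916 -0.60783983  0.7434575   1.38125259]
1 [ 0.85217909  0.32412962  2.02929435 -0.7193118   0.59516802  1.47191668]
1 [ 0.9430316   0.33467091  2.10881092 -0.81409426  0.57292406  1.66563447]
-1 [ 0.91381572  0.18405746  2.01791916 -0.60783983  0.7434575  -1.76034006]
-1 [ 0.85217909  0.32412962  2.02929435 -0.7193118   0.59516802 -1.66967597]
-1 [ 0.9430316   0.33467091  2.10881092 -0.81409426  0.57292406 -1.47595818]
use 1
 t 3.67 b [ 20.4  -0.4 139.8] F [-0.1  0.8  0.2] w 85.6 g 0.0
[[356.5, 137.2], [346.9, 261.2], [257.1, 137.3], [260.3, 261.2], [189.9, 116.9], [203.1, 259.9], [108.4, 259.9], [79.1, 116.9], [411.5, 96.8], [387.3, 284.2]]
```

View pics/w1.png

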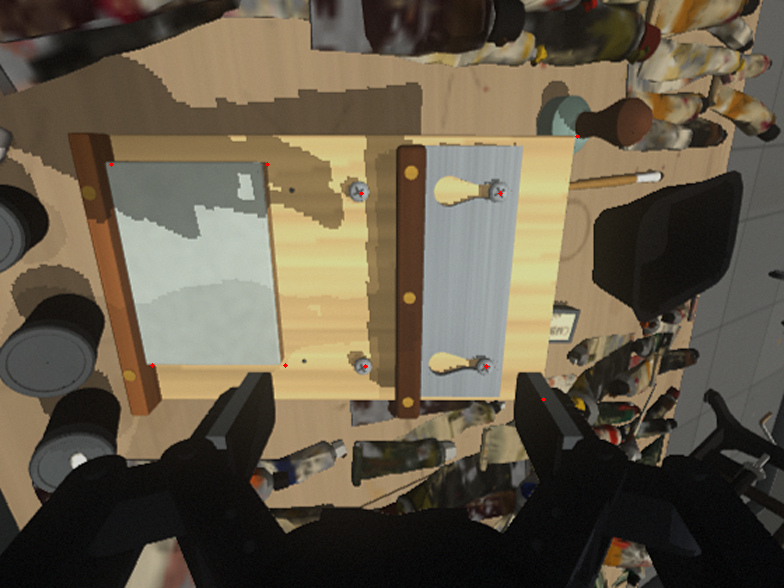

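The wrist view confirms the fit to about 1–3 px. The screw heads appear at (500,192), (486,367), (358.5,191.5) and (363.5,367) in the 784-px image. I'll refit with this view, then grip the batten, slide the bar up and lift it.

```bash
python3 - <<'E'
from fit import *
d=pickle.load(open("d0.pkl","rb")); d["wrist"]=pickle.load(open("w1.pkl","rb"))
ob={"top":[(256.7,175.3),(314.7,181),(253.3,215.7),(310,221.3),(244,240.3),(305.7,246.3),(302,286.7),(241,280.7),(243.7,151),(332.7,159.7)],
"scene":[(268.3,173.3),(317.3,190.3),(252.3,206),(301.3,224.7),(233.7,226.3),(288.7,248.7),(270.3,288.7),(214.7,265.3),(265.7,152),(340.7,177.3)],
"wrist":np.array([(500,192),(486,367),(358.5,191.5),(363.5,367),(267,162),(282,364),(149,364),(107,162),(575,136),(548,400)])/1.4-.5}
f=lambda p:np.concatenate([(proj(d[n],pts(p))-np.array(ob[n])).ravel() for n in ob])
r=least_squares(f,np.load("p0.npy"),loss="soft_l1")
print(r.x.round(4)); print(f(r.x).reshape(3,-1,2)[2].round(1).tolist())
np.save("p.npy",r.x)
E
python3 - <<'E'
from rob import *
q=quat(1); bx=.083-.052-.001     # batten centre
bot.servo_line(W(bx,0,.060),q,.1); st("above")
hand.move_gripper(.034); st()
bot.servo_line(W(bx,0,.0262),q,.06); st("down")
hand.move_gripper(.0,strength=60); st("grip")
E
```

```text
[ 0.4655  0.3626  0.1063 -0.055  -0.1443  0.0099  0.1291]
[[-0.3, 0.5], [-0.1, -0.0], [0.9, 0.7], [0.3, -0.1], [-1.7, 0.5], [0.9, 0.1], [0.6, 0.1], [1.1, 0.4], [1.8, -0.1], [-3.5, -0.5]]
above t 4.66 b [30.2  0.2 60.3] F [-0.3  0.2  0.8] w 85.3 g 0.0
 t 5.21 b [30.   0.  60.1] F [-0.3 -0.8  0.7] w 33.7 g 0.0
down t 5.92 b [30.  -0.1 26. ] F [ 0.7 -0.1  0.7] w 34.0 g 0.0
grip t 6.22 b [30.2  0.2 26.6] F [-0.4 -0.5  4.6] w 14.5 g 59.1
```

```bash
python3 - <<'E'
from rob import *
q=quat(1); bx=.030
bot.servo_line(W(bx+.0285,0,.0265),q,.04); st("up")
bot.servo_line(W(bx+.0285,0,.0295),q,.02); st("lift3")
bot.servo_line(W(bx+.0285,0,.0365),q,.03); st("lift10")
r=vision.read_camera("wrist"); pickle.dump(r,open("w2.pkl","wb"))
cv2.imwrite("pics/w2.png",cv2.resize(r["frame"][:,:,::-1],(784,588),interpolation=cv2.INTER_CUBIC))
E
```

```text
up t 7.09 b [58.4  0.  26.6] F [-2.7  0.3  5.7] w 15.0 g 59.4
lift3 t 7.39 b [58.5 -0.  29.5] F [-1.2 -0.3 -2.4] w 15.2 g 58.4
lift10 t 7.78 b [58.7  0.1 36.8] F [-1.4  0.1 -2.2] w 14.8 g 58.4
```

View pics/w2.png

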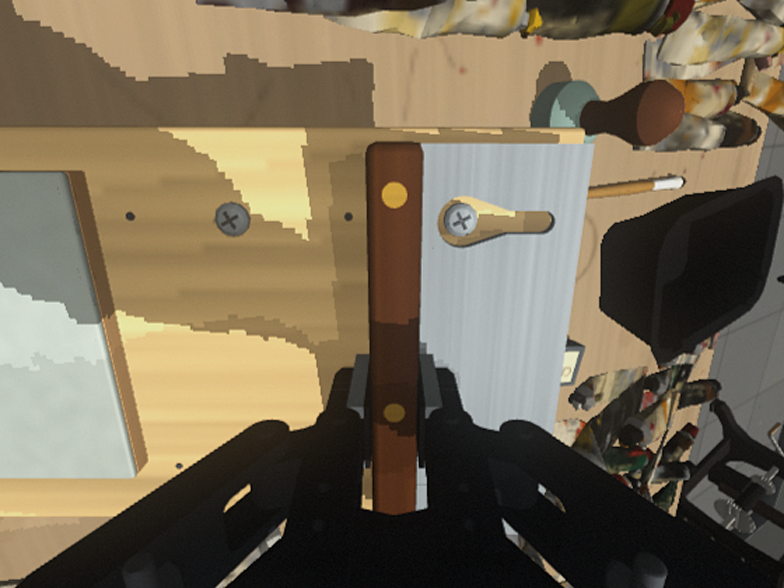

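The bar is clear of the upper screws: the left screw head (461,219) sits in the round hole. Moving 83 mm down the slope.

```bash
python3 - <<'E'
from rob import *
q=quat(1); bx=.0585
bot.servo_line(W(bx,0,.055),q,.06); st("lift")
bot.servo_line(W(bx-.083,0,.055),q,.07)
bot.servo_line(W(bx-.083,0,.0395),q,.04); bot.dwell(.2); st("over")
r=vision.read_camera("wrist"); pickle.dump(r,open("w3.pkl","wb"))
cv2.imwrite("pics/w3.png",cv2.resize(r["frame"][:,:,::-1],(784,588),interpolation=cv2.INTER_CUBIC))
# bar z=13 mm: predicted hole centres (z 15) and heads
z=.0395-.0265
P=[(0.0,.058,.0103),(0,-.058,.0103),(-.0005,.058,z+.004),(-.0005,-.058,z+.004)]
print(((proj(r,rot.apply(P)+o)+.5)*1.4).round(1).tolist())
E
```

```text
lift t 8.28 b [58.8  0.3 55.6] F [-0.5  1.3 -1.1] w 14.7 g 58.4
over t 10.36 b [-24.4   0.1  39.6] F [-0.4 -0.2 -1. ] w 14.8 g 58.4
[[461.1, 219.4], [448.2, 473.5], [462.6, 222.2], [449.0, 484.5]]
```

View pics/w3.png

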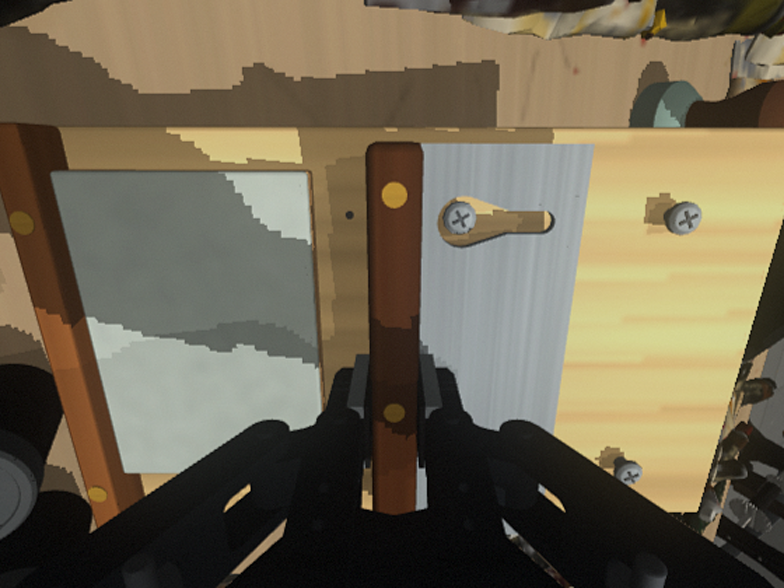

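The left screw head at (461,217) shows inside the round hole, as the model predicts. Lowering the bar, sliding it in a few mm, and releasing.

```bash
python3 - <<'E'
from rob import *
q=quat(1); bx=.0585-.083
bot.servo_line(W(bx,0,.0300),q,.03); st("d30")
F=get_obs()["wrist_force"]
if np.linalg.norm(F)<12:
    bot.servo_line(W(bx,0,.0266),q,.02); st("down")
    if np.linalg.norm(get_obs()["wrist_force"])<20:
        bot.servo_line(W(bx-.007,0,.0268),q,.03); st("slid7")
r=vision.read_camera("wrist")
cv2.imwrite("pics/w4.png",cv2.resize(r["frame"][:,:,::-1],(784,588),interpolation=cv2.INTER_CUBIC))
E
```

```text
d30 t 10.88 b [-24.6  -0.2  29.7] F [-0.8 -0.2 -1. ] w 14.9 g 58.4
down t 11.19 b [-24.4   0.1  26.6] F [-0.5 -0.7  1. ] w 14.6 g 58.7
slid7 t 11.57 b [-31.9  -0.1  26.7] F [-0.7 -0.4 -1.7] w 15.1 g 58.5
```

View pics/w4.png

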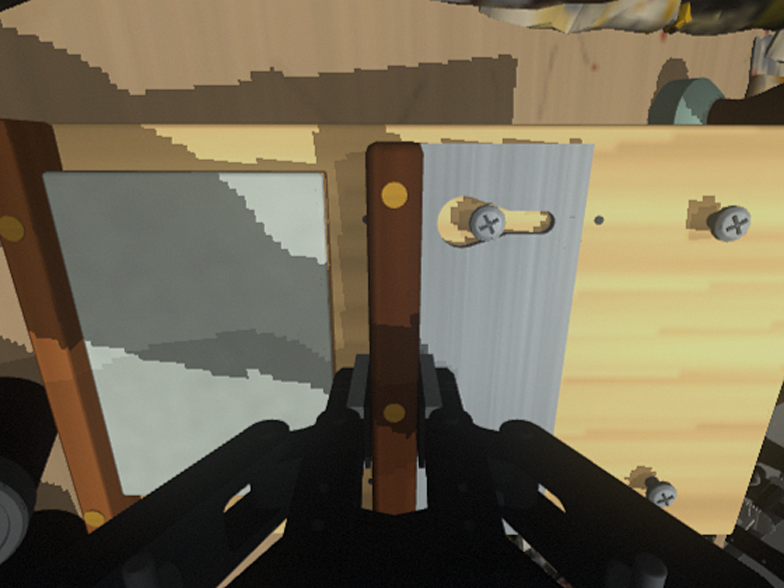

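Both heads have entered the slots. The lower finger is close to the panel edge, so I'll back up 5 mm before opening, then push with shut fingertips.

```bash
python3 - <<'E'
from rob import *
q=quat(1)
bot.servo_line(W(-.0265,0,.0268),q,.03); st("back")
hand.move_gripper(.023); st("open")
bot.servo_line(W(-.0265,0,.070),q,.1)
hand.move_gripper(0,strength=30); st("shut")
bot.servo_line(W(.010,0,.070),q,.1)
bot.servo_line(W(.010,0,.028),q,.06); st("behind")
x=.010
f0=rot.inv().apply(get_obs()["wrist_force"])[0]
while x>-.036:
    x-=.002; bot.servo_line(W(x,0,.028),q,.03)
    f=rot.inv().apply(get_obs()["wrist_force"])[0]-f0; print(round(x*1e3),round(f,1),end="; ")
    if abs(f)>14: break
st("end")
r=vision.read_camera("wrist")
cv2.imwrite("pics/w5.png",cv2.resize(r["frame"][:,:,::-1],(784,588),interpolation=cv2.INTER_CUBIC))
E
```

```text
back t 11.94 b [-26.1   0.1  26.8] F [-0.4  0.  -1.9] w 15.1 g 58.5
open t 12.19 b [-26.4   0.1  26.9] F [-0.2  1.  -0.9] w 22.9 g 0.0
shut t 13.12 b [-26.7  -0.2  69.6] F [-0.5  0.8 -0.9] w -0.4 g 0.0
behind t 14.49 b [10.1  0.  28. ] F [-0.2  0.5 -0.5] w 0.3 g 0.0
8 0.3; 6 1.1; 4 0.3; 2 0.7; 0 -0.1; -2 0.1; -4 0.4; -6 -0.4; -8 1.1; -10 0.2; -12 -0.7; -14 0.5; -16 0.6; -18 0.6; -20 0.3; -22 0.6; -24 0.1; -26 -0.1; -28 -0.4; -30 1.0; -32 1.0; -34 8.6; -36 17.4; end t 20.24 b [-33.    0.3  28.2] F [17.2 -3.9 -6.3] w 0.0 g 8.6
```

View pics/w5.png

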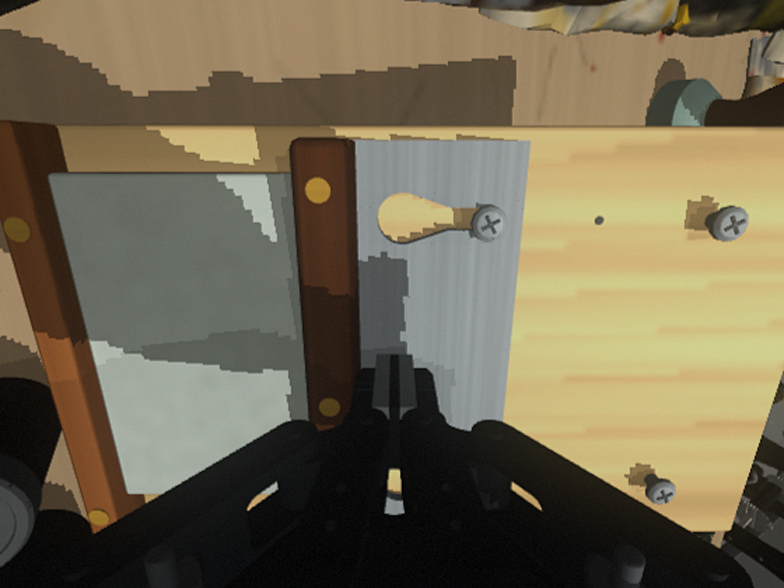

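The left side is home, with the lip over the panel and a hard stop at 17 N. I'll back off and check the right side.

```bash
python3 - <<'E'
from rob import *
q=quat(1)
bot.servo_line(W(-.022,0,.028),q,.05)
bot.servo_line(W(-.022,0,.14),q,.12); bot.dwell(.2); st("clear")
r=vision.read_camera("wrist")
P=[(0,.058,.0103),(0,-.058,.0103)]
c=cv2.resize(r["frame"][:,:,::-1],(784,588),interpolation=cv2.INTER_CUBIC)
cv2.imwrite("pics/w6.png",c)
E
```

```text
clear t 22.01 b [-22.3  -0.3 139.4] F [ 0.8  0.2 -0.1] w 0.3 g 0.0
```

View pics/w6.png

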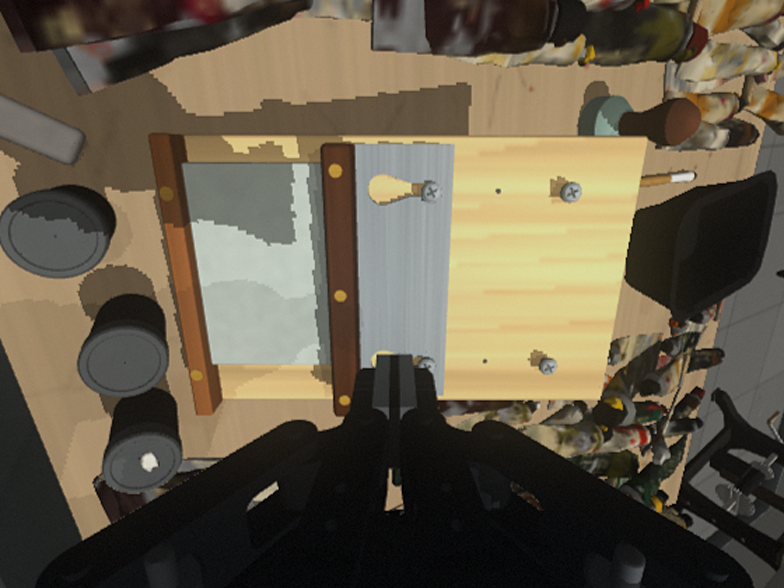

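Both sides look home: screws at (431,191) and (427,365), with the strip edge running from (453,145) to (441,395). I'll check the skew numerically, then move the arm aside for one clear close look.

```bash
python3 - <<'E'
from rob import *
bot.reach(W(-.01,-.09,.15),quat(1)); bot.dwell(.2); st()
r=vision.read_camera("wrist")
c=r["frame"][:,:,::-1]
def dep(uv,z):
    V=r["view"];Rc=V[:3,:3];cam=-Rc.T@V[:3,3]
    d=Rc.T@np.linalg.solve(r["intrinsics"],[*uv,1]); a=rot.inv().apply(cam-o); b=rot.inv().apply(d); return a+b*(z-a[2])/b[2]
def line(x,z): return proj(r,rot.apply([(x,y,z) for y in(.075,.058,0,-.058,-.075)])+o)
print("pred edge",line(.013,.004).round(1).tolist())
g=cv2.cvtColor(r["frame"],cv2.COLOR_RGB2HSV)[:,:,1].astype(float)
for y in (.075,.04,0,-.04,-.075):   # strip's top edge: saturation step grey->wood
    xs=np.arange(0.004,.03,.0005); uv=proj(r,rot.apply([(x,y,.004) for x in xs])+o).astype(np.float32)
    s=cv2.remap(g.astype(np.float32),uv[:,0].reshape(1,-1),uv[:,1].reshape(1,-1),1)[0]
    k=np.argmax(np.diff(cv2.GaussianBlur(s.reshape(1,-1),(5,1),0)[0])); print(y,xs[k]*1e3,s.min(),s.max())
uv=proj(r,rot.apply([(0,0,.005)])+o)[0].astype(int)
x0=max(0,min(560-300,uv[0]-150)); y0=max(0,min(420-225,uv[1]-112))
cv2.imwrite("pics/w7.png",cv2.resize(c[y0:y0+225,x0:x0+300],(800,600),interpolation=cv2.INTER_CUBIC))
E
```

```text
t 22.72 b [ -9.9 -89.1 149.9] F [-0.2  0.1 -0.3] w 0.5 g 0.0
pred edge [[311.2, -4.0], [310.5, 21.1], [308.3, 98.9], [306.5, 166.3], [306.0, 184.3]]
0.075 4.0 0.0 0.0
0.04 12.500000000000007 6.7695312 100.28516
0 12.500000000000007 7.4248047 85.74219
-0.04 12.000000000000007 8.173828 95.49121
-0.075 12.000000000000007 7.0 107.76074
```

View pics/w7.png

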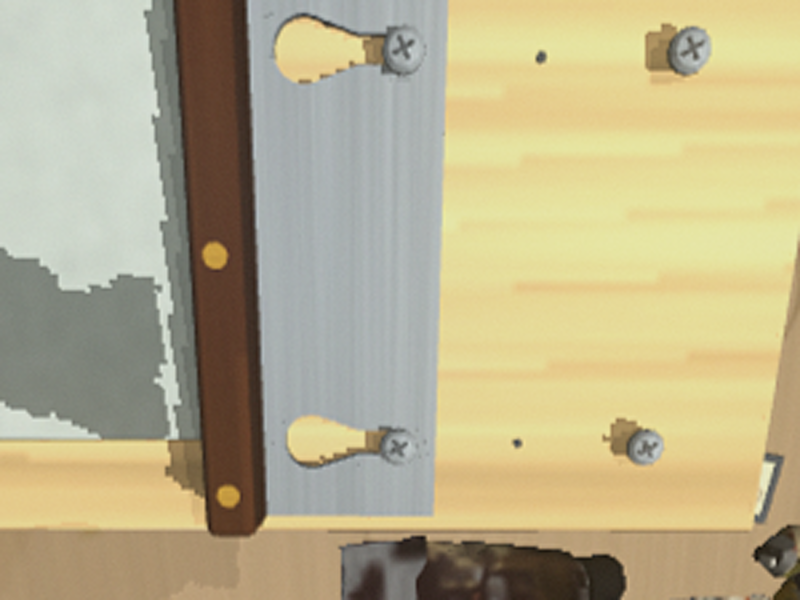

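Both keyholes are fully home: the screws at (403,48) and (398,446) sit at the slot ends. The strip edge measures 12–12.5 mm against the expected 13 mm and is square, and the robot is clear.

```bash
python3 -c "
from workcell import *
print(hand_in())"
```

```text
the job is handed in; nothing more can be done
None
```

The bar is on the lower screws and pushed fully home with its lip over the panel's top edge; the robot made no contact with the panel or jars that I could detect, and I handed the job in about 23 s into the 45 s limit (no verdict was returned).

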